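# Switch off and lock the bench isolator

### The arm

A 6-joint arm with a two-finger parallel gripper is mounted at the origin on a cart in front of the work surface, level with it; the furniture and walls round the work are solid. World frame = base frame: x ahead of the robot, y to its left, z up, the work surface at z = 0. Lengths are in mm, angles in rad, forces in N, time in s.
With the tool pointing down it reaches from about 350 to 775 mm from the base axis. Payload 7.3 kg.
Tool frame: the origin (TCP) lies on the centre line of the jaws, within the pads' length; the fingertips stand 14 mm ahead of it and the grasp point (between the pads) lies 5 mm behind it; z points along the fingers, y is the line along which they close (so a half turn about z gives the same grasp; the last joint's range is limited). The gripper opens to 92 mm and grips with 3 to 60 N. Pads are 19 mm wide; open, the fingers measure 130 mm over their backs; the gripper's body (75 mm by 190 mm) begins 47 mm behind the grasp point.
Start: joints at [-1.249, 0.342, 1.524, -0, 1.275, -0.146], TCP at [236.759, -468.603, 240.741] pointing down, gripper open.
Joint ranges: [-2.53, 2.53], [-0.77, 2.02], [0.04, 2.7], [-1, 4.14], [0.28, 2.66], [-3.11, 3.11]. Speed limits (rad/s): [2.57, 2.57, 3.14, 3.14, 3.14, 3.14].

### API

Orientations are given as [roll, pitch, yaw] about the fixed x, y, z axes, in that order (R = Rz(yaw) Ry(pitch) Rx(roll)).
In Python, from plant import get_obs, capture, bot, spot_in, trace, pinpoint gives the robot as it stands.
- The arm moves only by the tool play_rows, never from a script. Its argument "rows" is a list of rows, each a list of 2 entries, a list of its own where there are three numbers: the shift along the world's x, y, z in units of 3 cm (1.0 is 3 cm), then the turn, a rotation vector about the world's x, y, z in units of 8 degrees (1.0 is 8 degrees). A call has 1 to 12 rows; each row shifts and turns the commanded pose from where the row before left it; what a row does not reach is not made up. A row lasts 1/8 s, in which the tool goes at most 62.5 mm and 10.7 degrees, less where a joint would pass 70% of its speed; a pose out of reach is approached as far as the arm can. A call with a number of a shift or a turn outside -1 to 1 is refused whole. A call with a gripper value outside its range is refused whole. "hand" is the opening, from -1 (shut) to 1 (fully open), set as the call begins (left out, the last holds). The fingers move at their own pace and stop on an object; the grip force is fixed at half the most. Time passes only in rows, so rows that do not move let the fingers close. It gives the time, the measured TCP pose, the force, the opening and the grip force at its end, in the units of the state.
- get_obs(): the state, without advancing time (a new reading comes with each control period).
- capture(name): name is "scene" or "top"; returns a dict with "frame" (420x560x3 uint8, red, green, blue), "fov_y" (degrees; the focal length in pixels is half the picture's height over the tangent of half this angle, whatever the lens; pixels are square), "cx", "cy" (the principal point, pixels), "rvec" (rotation vector, rad) and "tvec" (3), from world to camera coordinates, as OpenCV has them. Camera axes: x right, y down, z forward; pixel columns grow to the right and rows downward; lengths in mm; the calibration is good to about 2 mm. A picture is of the moment at which its call begins. There is no depth.
- bot.close_job(): hands the job in; it is judged then, once.
Trained networks look in the newest picture that a camera, given by its name, has taken for a name from the list of things; names that differ only in an ending like _2 or _b are one class to them, and where a whole thing is asked for, a point or a joint stands for the part that bears it (a point fixed in the world has none). Each returns a list of dicts, best first, with "p" (0 to 1); they miss things now and then, are a little off and sometimes report something else, mostly with a low value. They report only what shows in the picture. A call takes as long as a camera call.
- spot_in(query, camera): "at" ([row, column] in pixels, amid what is visible of it).
- trace(query, camera): "mask" (420x560 bool, what is visible of it) and "at" ([row, column] in pixels, amid what is visible of it).
- pinpoint(query, camera): "at" ([row, column] in pixels: a listed point, or the origin of a listed thing).
The state is a dict: "time": time; "joint_positions": joint angles; "dq": joint speeds; "tau": joint torques, N m; "tool_pos": TCP position; "tcp_rot": TCP orientation; "contact_force": force on the tool from outside, world axes, zero at the start; "moment": the same for the moment, N m; "grip_width": finger opening in mm; "finger_force": force on a finger pad.
Only numpy, scipy, OpenCV 4.12 (cv2) and the standard library are available. Lean on these libraries where they do the work, as an engineer would, in place of code of your own. Each camera call takes 0.05 s, during which the arm holds its last target. There are 200 camera calls.

### The job

The bench power has to be isolated before cleaning. First throw the red lever of the grey isolator box all the way over from the white bar (on, toward the robot) to the white circle (off, away from the robot); then turn the lock ring beside it clockwise, by its yellow lug, as far as it goes, so that the lug stands at the yellow arrow. Leave the jar, tape roll, stamp and wooden paddle where they are.

Things in the scene. Friction and masses are not known exactly. Their poses are not given: they have to be found in the camera images.
- isolator: grey isolator box fixed to the table, 150 mm along its x, 170 mm along its y, cover 45 mm above the table (black foot flange 156x176 mm). Origin: centre of its underside, on the table. -x is its front (toward the robot at yaw 0); the red lever is on its left half (+y), the lock ring on its right half (-y). Two cable glands stand 16 mm out of its back
- isolator_lever (a joint): hinge of the red toggle lever, about the box's y axis at point lever_hinge. 0 = on (leans 0.45 rad to the front, -x, over the white bar), 0.9 = off (leans 0.45 rad to the back, +x, over the white circle). Its heavy grip (0.5 kg) tips it over to the nearer stop; the dead centre is 0.45 (upright). It takes about 2.5 N at the grip
- lever_grip (a point): on the axis of the lever's red tapered grip, 80 mm from the hinge. The grip runs from 42 to 102 mm from the hinge and is 23 to 27 mm thick; below it is a 12 mm steel stem
- lever_hinge (a point): the lever's hinge, fixed in the box at (0, 42, 40) mm of its frame; the lever swings in the vertical plane through it along the box's x
- lock_ring (a joint): turn of the lock ring about the vertical through point ring_axis; grows clockwise seen from above. 0 = unlocked (lug points 52 deg to the right of the box's front), 0.9 = locked, at the stop (lug points straight to the front, -x, at the yellow arrow). Stiff: it stays where it is left, about 2.5 N at the lug
- ring_lug (a point): middle of the top edge of the ring's upright yellow lug, 45 mm from the axis, 79 mm above the table. The lug is a radial fin 12 mm thick, 28 to 58 mm from the axis, 30 mm tall, 4 mm clear of the cover. The aluminium ring is 62 mm across, 20 mm high over the cover; a flat steel tongue on it (9 mm high over the cover) reaches 86 mm from the axis, 75 deg clockwise of the lug
- ring_axis (a point): point on the ring's vertical axis at the height of the lug's top edge (79 mm above the table), at (0, -42, 79) mm of the box's frame
- lock_mark (a point): tip of the yellow arrow on the box cover, 62 mm in front of the ring's axis: the locked mark
- jar_1: white-lidded round jar, 48 mm across, 40 mm tall, origin at the centre of its underside; stands behind the right half of the box; bystander
- tape_roll: tan tape roll, 96 mm across, 48 mm tall, origin at the centre of its underside; bystander
- lot_stamp: hand stamp with a dark turned handle, 20x32x54 mm, origin at the centre of its underside; bystander
- press_paddle: maple paddle with a knob, 70x120x41 mm, origin at the centre of its underside; bystander

How it is judged (in metres and radians):
On the way, in this order (a step that is already met when the one before it is completed fails the run):
1. the lever is thrown to off and rests there while the ring is still unlocked (value of joint isolator_lever above 0.8 rad and value of joint lock_ring below 0.45 rad), for 0.2 s.
2. then the ring is turned to the locked mark (value of joint lock_ring above 0.8 rad), for 0.2 s.
At the end, for the whole second after the job is handed in: The lever rests at off (joint above 0.8 of 0.9), the lock ring is still and within 0.1 rad of its locked stop (joint above 0.8 of 0.9), and the jar, tape roll, stamp and paddle are within 20 mm of where they began (value of joint each of isolator_lever, lock_ring above 0.8 rad and velocity of joint lock_ring between -0.05 and 0.05 rad/s and distance of each of jar_1, tape_roll, lot_stamp, press_paddle from where it was at the start of the episode below 0.02 m); the robot touches nothing.
It fails at once if the lock ring is turned to locked while the lever is not off (value of joint lock_ring above 0.6 rad and value of joint isolator_lever below 0.7 rad).
It fails at once if the jar is pushed more than 30 mm or knocked over (distance of jar_1 from where it was at the start of the episode above 0.03 m or angle between jar_1's own z axis and vertical above 0.5 rad).
It fails at once if the tape roll is pushed more than 30 mm or knocked over (distance of tape_roll from where it was at the start of the episode above 0.03 m or angle between tape_roll's own z axis and vertical above 0.5 rad).
It fails at once if the stamp is pushed more than 30 mm or knocked over (distance of lot_stamp from where it was at the start of the episode above 0.03 m or angle between lot_stamp's own z axis and vertical above 0.5 rad).
It fails at once if the paddle is pushed more than 30 mm or knocked over (distance of press_paddle from where it was at the start of the episode above 0.03 m or angle between press_paddle's own z axis and vertical above 0.5 rad).
It also fails if it takes over 51 s, if anything falls off the work surface, if the arm or the gripper's body presses on something with over 40 N, if the wrist force passes 120 N, or if a joint passes its speed limit or range.

## Working session

There is one attempt and no reset: what is moved stays moved. The work goes in short steps, Python scripts to look and compute and a tool call to move; the robot and the scene stay as the last step left them, time stands still between calls to the robot, and variables do not carry over. Pictures are saved under pics/ and viewed, at most 10 in all, crops included, and the job is handed in when it is done.

Besides the shell and the picture viewer there is one more tool, called after "Request:" in YAML: its name, and indented under it one key for each argument. play_rows: Moves the arm, as the interface text tells. Shifts and turns lie within -1 to 1; 1 stands for 3 cm of shift or 8 degrees of turn. Its arguments: {"type":"object","properties":{"rows":{"type":"array"},"hand":{"type":"number"}},"required":["rows"]}

```bash
mkdir -p pics; cat > h.py <<'E'
import numpy as np, cv2
from plant import get_obs, capture, bot, spot_in, trace, pinpoint
from scipy.spatial.transform import Rotation as R
def cam(n,save=None):
    c=capture(n)
    if save: cv2.imwrite(save,c['frame'][:,:,::-1])
    f=210/np.tan(np.radians(c['fov_y'])/2)
    K=np.array([[f,0,c['cx']],[0,f,c['cy']],[0,0,1]])
    Rm=cv2.Rodrigues(np.array(c['rvec'],float))[0]; t=np.array(c['tvec'],float)
    return dict(K=K,R=Rm,t=t,P=K@np.c_[Rm,t])
def tri(ca,a,cb,b):
    X=cv2.triangulatePoints(ca['P'],cb['P'],np.array(a[::-1],float).reshape(2,1),np.array(b[::-1],float).reshape(2,1))
    return (X[:3]/X[3]).ravel()
def onz(c,a,z):
    d=c['R'].T@np.linalg.inv(c['K'])@np.array([a[1],a[0],1.]); o=-c['R'].T@c['t']
    return o+d*(z-o[2])/d[2]
E
python3 - <<'E'
from h import *
S=cam('scene','pics/s0.png');T=cam('top','pics/t0.png')
for q in ['isolator','lever_grip','lever_hinge','ring_lug','ring_axis','lock_mark','jar_1','tape_roll','lot_stamp','press_paddle']:
    a=pinpoint(q,'scene');b=pinpoint(q,'top')
    print(q,[(np.round(x['at']),round(x['p'],2)) for x in a[:2]],[(np.round(x['at']),round(x['p'],2)) for x in b[:2]], np.round(tri(S,a[0]['at'],T,b[0]['at'])) if a and b else '')
o=get_obs();print(o['time'],o['tool_pos'],o['tcp_rot'],o['grip_width'])
print(-S['R'].T@S['t'],-T['R'].T@T['t'])
E
```

```text
isolator [(array([202., 352.]), 0.83)] [(array([222., 358.]), 0.6)] [ 508. -186.    9.]
lever_grip [(array([183., 344.]), 0.47), (array([222., 239.]), 0.21)] [(array([224., 351.]), 0.5)] [ 497. -143.   98.]
lever_hinge [(array([202., 352.]), 0.74), (array([194., 338.]), 0.65)] [(array([214., 350.]), 0.91)] [ 516. -176.   12.]
ring_lug [(array([179., 382.]), 0.65)] [(array([234., 389.]), 0.68), (array([228., 360.]), 0.56)] [ 468. -253.   76.]
ring_axis [(array([177., 368.]), 0.92)] [(array([224., 378.]), 0.78)] [ 494. -223.   82.]
lock_mark [(array([202., 377.]), 0.98)] [(array([250., 372.]), 0.69)] [ 435. -209.   43.]
jar_1 [(array([176., 350.]), 0.66), (array([200., 378.]), 0.47)] [(array([195., 390.]), 0.75), (array([225., 381.]), 0.18)] [ 594. -277.    6.]
tape_roll [(array([199., 377.]), 0.73), (array([229., 240.]), 0.56)] [(array([179., 257.]), 0.74), (array([227., 376.]), 0.55)] [430.  31. 293.]
lot_stamp [(array([280., 289.]), 0.65)] [(array([260., 241.]), 0.55)] [395. 144.  23.]
press_paddle [(array([324., 214.]), 0.77)] [(array([258., 180.]), 0.63)] [408. 330.   6.]
1.1 [ 236.76419104 -468.58696213  240.74812277] [ 3.14150626e+00 -1.82172386e-06  4.67804363e-01] 91.9658811684714
[-175.95343811  656.9937867   851.14348545] [ 365.50236527   43.59231762 1119.82487993]
```

```bash
python3 - <<'E'
import cv2,numpy as np
a=cv2.imread('pics/s0.png');b=cv2.imread('pics/t0.png')
cv2.imwrite('pics/c0.png',np.hstack([cv2.resize(a[140:260,290:420],None,fx=3,fy=4.0),cv2.resize(b[170:290,310:440],None,fx=3,fy=4)]))
E
```

```text
(no output)
```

View pics/t0.png

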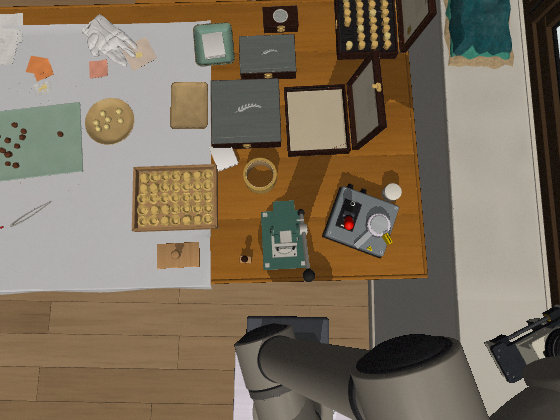

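View pics/c0.png

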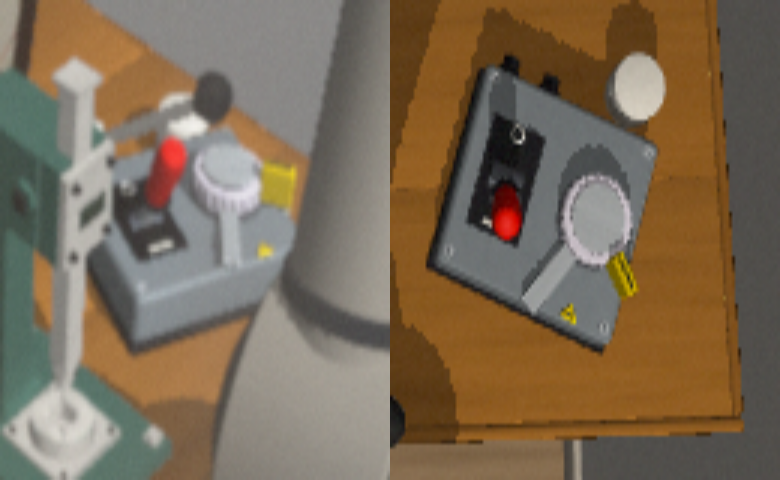

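The top view shows the box with the red lever at about (224,349), the ring at (224,378), the lug at (236,388) and the jar at (191,392). A green press stands to its left at about (235,285). I'll fit the box's pose from all of these.

```bash
cat >> h.py <<'E'
def proj(c,X): return cv2.projectPoints(np.array(X,float).reshape(-1,3),cv2.Rodrigues(c['R'])[0],c['t'],c['K'],None)[0].reshape(-1,2)[:,::-1]
E
python3 - <<'E'
from h import *
from scipy.optimize import least_squares
S=cam('scene');T=cam('top')
s,c=np.sin(.45),np.cos(.45)
M={'lever_grip':(-80*s,42,40+80*c),'lever_hinge':(0,42,40),'ring_lug':(-27.7,-77.5,79),'ring_axis':(0,-42,79),'lock_mark':(-62,-42,45),'isolator':(0,0,0)}
obs=[]
for n,C in (('scene',S),('top',T)):
    for q in M:
        r=pinpoint(q,n)
        if r: obs.append((n+q,C,M[q],r[0]['at']))
    m=trace('isolator',n)[0]['mask'].astype(np.uint8); print(n,m.sum())
    if n=='top':
        h,_=cv2.findContours(m,0,1); h=max(h,key=cv2.contourArea); rr=cv2.minAreaRect(h);print(rr)
for p,k in (((187,342.7),(75,85)),((207.5,399),(75,-85)),((256,381),(-75,-85)),((235.5,323.3),(-75,85))): obs.append(('corner',T,(*k,40),p))
obs.append(('ringtop',T,(0,-42,65),(223.7,379)))
def W(p,X): return R.from_euler('z',p[2]).apply(X)+[p[0],p[1],0]
def f(p): return np.concatenate([proj(C,W(p,X))[0]-a for _,C,X,a in obs])
r=least_squares(f,[508,-186,-.35],loss='soft_l1',x_scale=[10,10,.1]); print(r.x,np.degrees(r.x[2]))
for o,e in zip(obs,f(r.x).reshape(-1,2)): print(o[0],np.round(e,1))
for q in M: print(q,np.round(W(r.x,np.array(M[q])),1))
print(onz(T,(191,392),40))
for q,px,z in (('press head',(213,303),200),('press knob',(275,308),100)): print(q,onz(T,px,z))
# triangulate press knob: scene knob at crop(213,97)
print('knob',tri(S,(140+97/4,290+213/3),T,(275,308)))
im=cv2.imread('pics/s0.png');cv2.imwrite('pics/s0b.png',im)
E
```

```text
Traceback (most recent call last):
IndexError: list index out of range
```

View pics/s0.png

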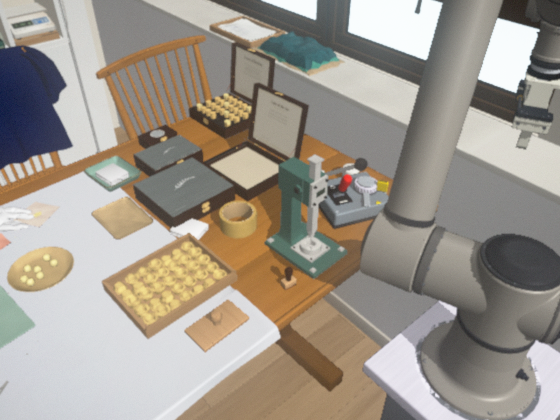

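The scene view shows the press in front of the isolator from this camera. Its knob is at (164,361), the red lever at (183,346), the ring at (185,366) and the lug at (186,383).

```bash
cat > fit.py <<'E'
from h import *
from scipy.optimize import least_squares
S=cam('scene');T=cam('top')
s,c=np.sin(.45),np.cos(.45)
M={'lever_grip':(-80*s,42,40+80*c),'lever_hinge':(0,42,40),'ring_lug':(-27.7,-77.5,79),'ring_axis':(0,-42,79),'lock_mark':(-62,-42,45),'isolator':(0,0,0)}
obs=[]
for n,C in (('scene',S),('top',T)):
    for q in M:
        r=pinpoint(q,n)
        if r: obs.append((n+q,C,M[q],r[0]['at']))
for p,k in (((187,342.7),(75,85)),((207.5,399),(75,-85)),((256,381),(-75,-85)),((235.5,323.3),(-75,85))): obs.append(('corner',T,(*k,40),p))
obs.append(('ringtop',T,(0,-42,65),(223.7,379)))
def W(p,X): return R.from_euler('z',p[2]).apply(X)+[p[0],p[1],0]
def f(p): return np.concatenate([proj(C,W(p,X))[0]-a for _,C,X,a in obs])
r=least_squares(f,[508,-186,-.35],loss='soft_l1',x_scale=[10,10,.1]); print(r.x,np.degrees(r.x[2]))
for o,e in zip(obs,f(r.x).reshape(-1,2)): print(o[0],np.round(e,1))
for q in M: print(q,np.round(W(r.x,np.array(M[q])),1))
print('jar',onz(T,(191,392),40))
print('knob',tri(S,(164,361),T,(275,308)))
print('press column top',tri(S,(160,316),T,(213,303)))
E
python3 fit.py
```

```text
[ 5.12561795e+02 -1.87137684e+02 -3.66524856e-01] -21.00032733636505
scenelever_grip [0.3 0.9]
scenelever_hinge [0.4 3.2]
scenering_lug [0.2 2.1]
scenering_axis [-4.2  4.8]
scenelock_mark [-3.6  0.4]
sceneisolator [-0.  -1.2]
toplever_grip [ 0.5 -2.2]
toplever_hinge [ 1.7 -0.5]
topring_lug [ 4.5 -1.1]
topring_axis [-24.4   7.4]
toplock_mark [-2.1 -2.5]
topisolator [-1.4 -0.6]
corner [-2.8 -0.4]
corner [-1.1  0.3]
corner [0.5 0.5]
corner [-2.1  0.2]
ringtop [ 0.6 -0.9]
lever_grip [ 495.1 -135.5  112. ]
lever_hinge [ 527.6 -147.9   40. ]
ring_lug [ 458.9 -249.6   79. ]
ring_axis [ 497.5 -226.3   79. ]
lock_mark [ 439.6 -204.1   45. ]
isolator [ 512.6 -187.1    0. ]
jar [ 595.72692848 -274.22662715   40.        ]
knob [360.14280336 -20.26433534 281.81149544]
press column top [494.53333582 -18.10815665 225.89118456]
```

Request:
play_rows:
  hand: -1
  rows:
    - [[0.55,0.93,0],[0,0,0.66]]
    - [[0.55,0.93,0],[0,0,0.66]]
    - [[0.55,0.93,0],[0,0,0.66]]
    - [[0.55,0.93,0],[0,0,0.66]]
    - [[0.55,0.93,0],[0,0,0.66]]
    - [[0.55,0.93,0],[0,0,0.66]]
    - [[0.55,0.93,0],[0,0,0.66]]
    - [[0.55,0.93,0],[0,0,0.66]]
    - [[0.55,0.93,0],[0,0,0.66]]
    - [[0.55,0.93,0],[0,0,0.66]]
    - [[0.55,0.93,0],[0,0,0.66]]
    - [[0,0,0],[0,0,0.6]]

```text
time: 3.75
tool_pos: [419.0, -160.0, 240.8]
tcp_rot: [3.141, -0.0, 1.571]
contact_force: [-0.1, -0.4, -0.7]
grip_width: 0.6
finger_force: 0.0
```

Request:
play_rows:
  rows:
    - [[0.2,0.45,-0.6],[0,0,0]]
    - [[0.1,0.45,-0.9],[0,0,0]]
    - [[0,0,-0.95],[0,0,0]]
    - [[0,0,-0.95],[0,0,0]]
    - [[0,0,-0.95],[0,0,0]]
    - [[0,0,0],[0,0,0]]

```text
time: 4.5
tool_pos: [426.1, -134.1, 108.9]
tcp_rot: [-3.138, -0.002, 1.565]
contact_force: [0.4, -0.7, -0.1]
grip_width: 0.4
finger_force: 0.0
```

```bash
python3 - <<'E'
from h import *
S=cam('scene','pics/s1.png');T=cam('top','pics/t1.png')
a=cv2.imread('pics/s1.png');b=cv2.imread('pics/t1.png')
o=get_obs();print(o['tool_pos'],o['contact_force'])
for c,im in((S,a),(T,b)):
    p=proj(c,[o['tool_pos']])[0];print(p)
cv2.imwrite('pics/c1.png',np.hstack([cv2.resize(a[120:260,280:410],None,fx=3,fy=3.0),cv2.resize(b[160:300,310:440],None,fx=3,fy=3)]))
E
```

```text
[ 427.69689564 -134.91833669  110.92437787] [0.45105168 0.54623996 0.50771701]
[193.24703026 364.812961  ]
[248.6229764  347.74914042]
```

View pics/c1.png

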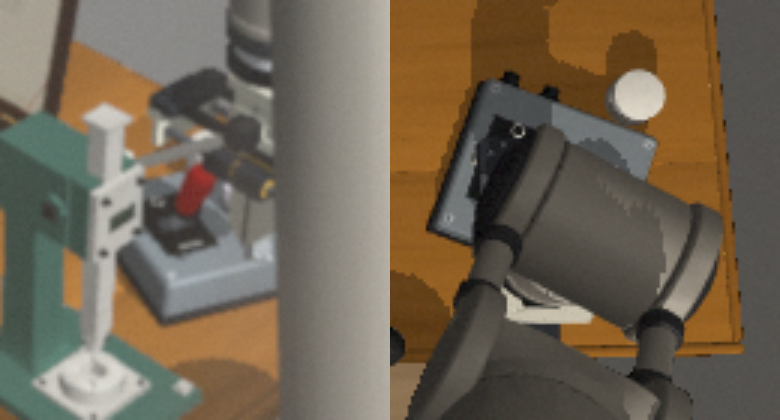

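The fingertips are just in front of the red grip and nothing touches. I'll push now.

Request:
play_rows:
  rows:
    - [[0.4,0,0],[0,0,0]]
    - [[0.4,-0.1,0],[0,0,0]]
    - [[0.4,-0.13,0],[0,0,0]]
    - [[0.4,-0.13,0],[0,0,0]]
    - [[0.4,-0.13,0],[0,0,0]]

```text
time: 5.22
tool_pos: [488.2, -149.8, 110.2]
tcp_rot: [3.141, 0.0, 1.565]
contact_force: [-0.8, 0.6, 1.3]
grip_width: 0.3
finger_force: 0.6
```

Request:
play_rows:
  rows:
    - [[0.3,-0.12,0],[0,0,0]]
    - [[0.3,-0.12,0],[0,0,0]]
    - [[0.3,-0.12,0],[0,0,0]]
    - [[0,0,0],[0,0,0]]

```text
time: 5.72
tool_pos: [514.9, -160.5, 110.2]
tcp_rot: [3.141, 0.0, 1.565]
contact_force: [0.0, -0.3, 0.1]
grip_width: 0.4
finger_force: 0.0
```

Request:
play_rows:
  rows:
    - [[-0.8,0.2,0.2],[0,0,0]]
    - [[-0.6,0,0.9],[0,0,0]]
    - [[0,0,1],[0,0,0]]
    - [[0,-0.2,0.9],[0,0,0.4]]
    - [[0,-0.8,0],[0,0,0.7]]
    - [[0,-0.9,0],[0,0,0.7]]
    - [[0,-0.9,0],[0,0,0.7]]
    - [[0,-0.9,0],[0,0,0.7]]
    - [[0,-0.5,0],[0,0,0.7]]
    - [[0,0,0],[0,0,0]]

```text
time: 6.98
tool_pos: [471.9, -280.8, 200.0]
tcp_rot: [3.142, -0.0, 2.107]
contact_force: [0.3, 1.1, -0.0]
grip_width: 0.3
finger_force: 0.0
```

```bash
python3 - <<'E'
from h import *
S=cam('scene','pics/s2.png');T=cam('top','pics/t2.png')
a=cv2.imread('pics/s2.png');b=cv2.imread('pics/t2.png')
print(get_obs()['tool_pos'])
for q in('ring_lug','lever_grip','lock_mark','ring_axis','jar_1'):
    print(q,[[(np.round(x['at']),round(x['p'],2)) for x in pinpoint(q,n)[:2]] for n in('scene','top')])
cv2.imwrite('pics/c2.png',np.hstack([cv2.resize(a[120:260,280:410],None,fx=3,fy=3.0),cv2.resize(b[160:300,310:440],None,fx=3,fy=3)]))
E
```

```text
[ 472.02068426 -279.60462144  200.12529902]
ring_lug [[(array([195., 335.]), 0.73), (array([324., 214.]), 0.26)], [(array([236., 392.]), 0.68)]]
lever_grip [[(array([171., 335.]), 0.57)], [(array([197., 359.]), 0.53)]]
lock_mark [[(array([202., 378.]), 0.95), (array([227., 240.]), 0.7)], [(array([250., 370.]), 0.93)]]
ring_axis [[(array([178., 364.]), 0.59)], [(array([198., 358.]), 0.2)]]
jar_1 [[(array([179., 351.]), 0.68), (array([200., 376.]), 0.25)], [(array([192., 390.]), 0.69)]]
```

View pics/c2.png

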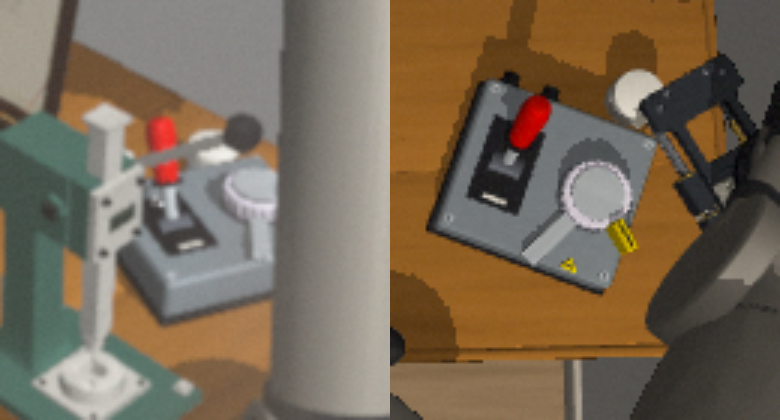

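The lever rests at off, on the white circle. The ring hasn't moved: the lug is at (238.7,387.3), which matches the model. I'll descend behind the lug.

Request:
play_rows:
  rows:
    - [[0,0,-1],[0,0,0]]
    - [[0,0,-1],[0,0,0]]
    - [[0,0,-1],[0,0,0]]
    - [[0,0,-1],[0,0,0]]
    - [[-0.15,0.2,0],[0,0,0]]
    - [[-0.15,0.25,0],[0,0,0]]
    - [[0,0,0],[0,0,0]]

```text
time: 8.45
tool_pos: [463.5, -266.4, 81.7]
tcp_rot: [3.141, 0.002, 2.11]
contact_force: [0.2, -0.5, 1.1]
grip_width: -0.0
finger_force: 0.0
```

Request:
play_rows:
  rows:
    - [[-0.15,0.17,0],[0,0,-0.8]]
    - [[-0.15,0.17,0],[0,0,-0.8]]
    - [[-0.1,0.17,0],[0,0,-0.8]]
    - [[-0.1,0.17,0],[0,0,-0.8]]
    - [[-0.05,0.19,0],[0,0,-0.8]]
    - [[-0.05,0.19,0],[0,0,-0.8]]

```text
time: 9.2
tool_pos: [446.2, -236.1, 81.8]
tcp_rot: [3.138, 0.003, 1.436]
contact_force: [0.2, -3.5, 0.6]
grip_width: 0.5
finger_force: 1.6
```

Request:
play_rows:
  rows:
    - [[-0.01,0.2,0],[0,0,-0.8]]
    - [[-0.01,0.15,0],[0,0,-0.8]]
    - [[0,0,0],[0,0,0]]

```text
time: 9.57
tool_pos: [445.1, -226.8, 81.8]
tcp_rot: [3.138, 0.004, 1.216]
contact_force: [-3.4, -8.6, 1.1]
grip_width: 0.3
finger_force: 5.0
```

Request:
play_rows:
  rows:
    - [[0.02,0.06,0],[0,0,0]]
    - [[0.02,0.06,0],[0,0,0]]
    - [[0,0,0],[0,0,0]]

```text
time: 9.95
tool_pos: [445.3, -226.5, 82.0]
tcp_rot: [3.137, 0.009, 1.218]
contact_force: [-12.6, -23.8, -0.9]
grip_width: 0.5
finger_force: 13.4
```

The force rises with no motion, so the ring is at its stop. I'll back off and look.

Request:
play_rows:
  rows:
    - [[-0.15,-0.35,0],[0,0,0]]
    - [[-0.2,-0.5,0.1],[0,0,0]]
    - [[0,-0.2,1],[0,0,0]]
    - [[0,0,1],[0,0,0]]
    - [[0,0,1],[0,0,0]]
    - [[0,-0.8,0.9],[0,0,0]]
    - [[0,-0.9,0],[0,0,0]]
    - [[0,-0.9,0],[0,0,0]]
    - [[0,-0.9,0],[0,0,0]]
    - [[0,-0.9,0],[0,0,0]]
    - [[0,0,0],[0,0,0]]

```text
time: 11.32
tool_pos: [435.4, -386.7, 201.3]
tcp_rot: [3.139, 0.002, 1.215]
contact_force: [0.3, -3.1, 4.0]
grip_width: 0.5
finger_force: 2.1
```

```bash
python3 - <<'E'
from h import *
T=cam('top','pics/t3.png')
b=cv2.imread('pics/t3.png');print(get_obs()['contact_force'])
cv2.imwrite('pics/c3.png',cv2.resize(b[160:300,310:440],None,fx=4,fy=4))
def w(x,y,z): return [512+.9335*x+.3587*y,-187-.3587*x+.9335*y,z]
for p in ([w(0,-42,65)],[w(-45,-42,79)],[w(-62,-42,45)]):print((proj(T,p)[0]-[160,310])*4)
E
```

```text
[ 0.74780874 -2.82543248  4.33223689]
[258.12457483 272.3812362 ]
[318.00083984 255.0593301 ]
[345.11231207 234.70449356]
```

View pics/c3.png

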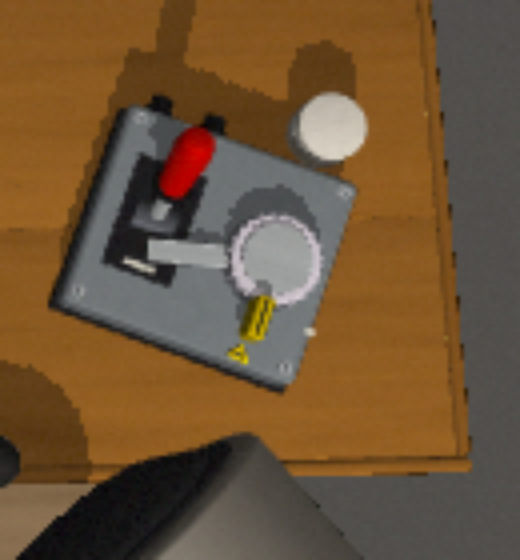

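The lug stands at the arrow and the lever is off. The leftover 5 N suggests the hand touches something at the wall side, so I'll move back in and up.

Request:
play_rows:
  rows:
    - [[0,0.5,0.3],[0,0,0]]
    - [[0,0.7,0.5],[0,0,0]]
    - [[0,0.5,0.5],[0,0,0]]
    - [[0,0,0],[0,0,0]]
    - [[0,0,0],[0,0,0]]
    - [[0,0,0],[0,0,0]]

```text
time: 12.12
tool_pos: [435.1, -333.5, 238.6]
tcp_rot: [-3.141, -0.0, 1.216]
contact_force: [1.0, 0.0, -0.0]
grip_width: 0.2
finger_force: 0.0
```

```bash
python3 - <<'E'
from h import *
S=cam('scene','pics/s4.png');T=cam('top','pics/t4.png')
a=cv2.imread('pics/s4.png');b=cv2.imread('pics/t4.png')
for i in range(3):
    capture('top');o=get_obs();print(o['contact_force'],o['finger_force'],o['moment'],o['grip_width'])
cv2.imwrite('pics/c4.png',np.hstack([cv2.resize(a[120:320,280:410],None,fx=3,fy=3),cv2.resize(b[160:360,310:440],None,fx=3,fy=3)]))
E
```

```text
[-0.55663316 -0.65256757 -0.28781818] 0.0 [-0.0656548  -0.03075655 -0.04509864] 0.4002285183215983
[-0.02120822 -0.18959884 -0.06726818] 0.0 [-0.03141465 -0.03168839  0.03330452] 0.1399537201343254
[-0.66477592 -0.05981922  0.33017037] 0.0 [ 0.02424462 -0.08050081  0.00359409] 0.36926293651012765
```

View pics/c4.png

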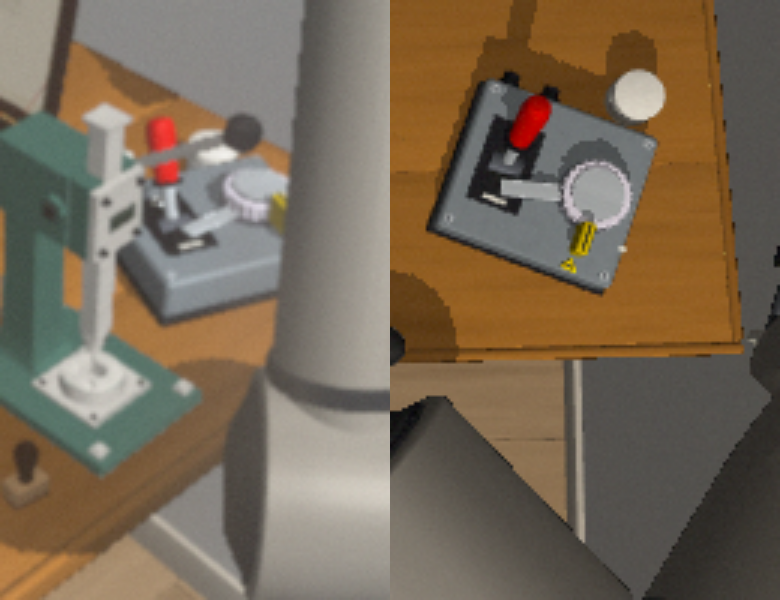

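The lever is at off, the lug is at the arrow, the jar hasn't moved and the forces are back to zero. I'm handing in.

```bash
python3 -c "
from plant import bot
print(bot.close_job())"
```

```text
the job is handed in; nothing more can be done
None
```

I threw the lever to off, then turned the lock ring clockwise to its stop, with the lug at the yellow arrow; the job is handed in, and the hand-in reported no result. The last pictures show the jar and stamp where they stood and nothing touching the robot; the hand briefly touched something at the wall side (about 5 N) while withdrawing, and I didn't recheck the tape roll or paddle, though the arm never went near them.

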